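Unload the vial rack from the shaker

TASK

The shaking run is over. Take the hold-down bar by its handle and swing it up and back until it rests open against its stop, then slide the vial rack along the platform, without lifting it, until the whole rack stands on the loading ledge beyond the dark seam. Then lower the bar fully closed again under control, not letting it drop, and leave the rack on the ledge and the glassware round about undisturbed.

Things in the scene. Friction and masses are not known exactly. Their poses are not given: they have to be found in the camera images.
- shaker: Rack shaker fixed on the bench: low white casing, 230 x 258 x 54 mm, under an aluminium platform that runs on sideways as a loading ledge. Origin on the bench under the middle of the rack's bay; +x to the back (hinge side, away from the robot), +y along the platform away from the ledge, z up. Dial and panel on the casing's front strip reach 69 mm high.
- ledge_mid (a point): On the ledge's surface at shaker x 0, y -222, z 70 mm, shaker's axes: a good place for the rack's middle. Platform and ledge are one level surface, z 70, y +134 to -324; dark seam between bay and ledge at y -112. Rails 8 mm high, inner faces at x +-36.5, guide the rack from y +105 on; a 10 mm high stop ends the ledge at y -324.
- bar (a joint): Angle of the hinged steel hold-down bar (rad): 0 closed over the rack's caps, growing as it swings up and back, 1.5 open against its stop. Let go above about 1.15 it falls open and stays there, below about 0.85 it falls shut, in between it hangs where it is. It weighs 0.35 kg on a nearly free hinge: 2 to 4 N at the handle lifts it. Let go above 0.2 it slams.
- bar_grip (a point): Middle of the bar's handle: round steel rod 12 mm thick, 104 mm long, along the shaker's y, on two 10 mm end posts, its axis 50 mm above the bar's plate (44 x 184 mm), free space around. Closed: at shaker x 0, z 195 (70 mm in front of the hinge line, 95 above it). Open: 90 mm behind the hinge line, 76 above. Axes: the shaker's when closed; turns with the bar.
- bar_hinge (a point): Middle of the bar's hinge line, along the shaker's y, at shaker x 70, z 100 mm, shaker's axes. Flat side plates at y +-90 join the hinge to both ends of the bar; closed, they reach down over both ends of the rack and lock it. Fixed hinge ears at y +-98 stand up to 115 mm above the bench.
- rack: Aluminium rack with ten fixed amber, black-capped vials in two rows, 0.3 to 0.65 kg: 68 mm wide (x), 170 long (y); solid end plates 55 mm high, outer faces at y +-85; cap tops at 65. Origin: middle of its underside. It starts in the bay (within 2 mm of its middle), axes as the shaker's, and slides along y.
- flask: Bystander: round glass flask standing in a black rubber ring, 112 mm wide, 170 mm high; origin at the middle of its foot.
- cylinder: Bystander: glass measuring cylinder, 196 mm high, foot 72 mm wide; origin at the middle of its foot.
- beaker: Bystander: glass beaker, 80 mm wide, 105 mm high; origin at the middle of its foot.

How it is judged (in metres and radians):
On the way, in this order (a step that is already met when the one before it is completed fails the run):
1. the bar is swung back (past 1.3 rad) with the rack still in its bay (value of joint bar above 1.3 rad and y of rack in the frame of shaker above -0.03 m), for 0.2 s.
2. the whole rack stands on the ledge while the bar is still up (value of joint bar above 1.1 rad and y of rack in the frame of shaker below -0.198 m and linear speed of rack below 0.02 m/s), for 0.2 s.
At the end, for the whole second after the job is handed in: The bar is closed (within 0.06 rad); the whole rack is on the ledge past the seam (its middle 198 to 245 mm from the middle of the bay), flat between the rails and at rest; flask, cylinder and beaker within 30 mm of where they stood (value of joint bar below 0.06 rad and y of rack in the frame of shaker between -0.245 and -0.198 m and x of rack in the frame of shaker between -0.01 and 0.01 m and z of rack in the frame of shaker between 0.065 and 0.075 m and angle between rack's own z axis and vertical below 0.05 rad and linear speed of rack below 0.02 m/s and distance of each of flask, cylinder, beaker from where it was at the start of the episode below 0.03 m); the robot touches nothing.
It fails at once if the rack is lifted off the platform (more than 15 mm) (z of rack in the frame of shaker above 0.085 m).
It fails at once if the rack is tipped (angle between rack's own z axis and vertical above 0.2 rad).
It fails at once if the bar is dropped shut (falls faster than 5 rad/s) (velocity of joint bar below -5 rad/s).
It fails at once if a piece of glassware is knocked over or pushed away (more than 30 mm) (distance of any of flask, cylinder, beaker from where it was at the start of the episode above 0.03 m or angle between any of flask, cylinder, beaker's own z axis and vertical above 0.5 rad).
It also fails if it takes over 72 s, if anything falls off the work surface, if the arm or the gripper's body presses on something with over 40 N, if the wrist force passes 120 N, or if a joint passes its speed limit or range.

ROBOT

A 7-joint arm with a two-finger parallel gripper is mounted at the origin on the work surface. World frame = base frame: x ahead of the robot, y to its left, z up, the work surface at z = 0. Lengths are in m, angles in degrees, forces in N, time in s.
With the tool pointing down it reaches from about 0.4 to 0.875 m from the base axis. Payload 6.5 kg.
Tool frame: the origin (TCP) lies at the very end of the fingers, on their centre line; the grasp point (between the pads) lies manip.grasp_offset behind it (manip.grasp_offset is the distance from the TCP to the grasp point, in m); z points along the fingers, y is the line along which they close (so a half turn about z gives the same grasp; the last joint's range is limited). The gripper opens to 88 mm and grips with 3 to 60 N. Pads are 18 mm wide; open, the fingers measure 123 mm over their backs; the gripper's body (75 mm by 187 mm) begins 45 mm behind the grasp point.
Start: joints at [73.327, 30.733, -0.252, 88.115, 0.149, 61.152, -4.079], TCP at [0.145, -0.634, 0.218] pointing down, gripper open.
Joint ranges: [-154.64, 154.64], [-21.42, 123.67], [-72.66, 72.17], [13.99, 137.28], [-74.86, 254.86], [10.95, 109.41], [-158.01, 158.01]. Speed limits (degrees/s): [136.94, 136.94, 180, 180, 180, 180, 180].

INTERFACE

Orientations are given as [roll, pitch, yaw] about the fixed x, y, z axes, in that order (R = Rz(yaw) Ry(pitch) Rx(roll)).
In Python, from station import manip gives the robot as it stands. The module is installed in compiled form; this text tells all that it offers.
- The arm moves only by the tool jog_arm, never from a script. Its arguments are lists of equal length, an entry for each row: "dp": the shift along the tool's x, y, z in m, a list of three; "twist": the turn about the tool's z in rad. In form: {"dp": [[x, y, z], ...], "twist": [twist, ...]}. A call has 1 to 8 rows; each row is the pose to reach, as a shift and turn from the pose commanded when the call began, along the tool's axes at that moment; what a row does not reach only later rows make up. A row lasts 1/12 s, in which the tool goes at most 41.7 mm and 7.16 degrees, less where a joint would pass 70% of its speed; a pose out of reach is approached as far as the arm can. A call with a gripper value outside its range is refused whole. "claw" is the opening, from 0 (shut) to 1 (fully open), set as the call begins (left out, the last holds). The fingers move at their own pace and stop on an object; "force" is the grip in N (left out, the last holds). Time passes only in rows, so rows that repeat a pose let the fingers close. It gives the time, the measured TCP pose, the force, the opening and the grip force at its end, in the units of the state.
- manip.observe(): the state, without advancing time (a new reading comes with each control period).
- manip.snapshot(name): name is "side" or "top"; returns (picture, depth): 384x512x3 uint8, red, green, blue; 384x512 float32, m along the optical axis (not along the pixel's ray), 0 where there is no reading.
- manip.camera_info(name): a dict with "mtx" (3x3 intrinsics, pixels), "world_to_cam" (4x4, takes a point from world to camera coordinates). Camera axes: x right, y down, z forward; pixel columns grow to the right and rows downward; lengths in m; the calibration is good to about 2 mm. A picture is of the moment at which its call begins. camera_info takes no time and is no camera call.
- manip.finish_job(): hands the job in; it is judged then, once.
Trained networks look in the newest picture that a camera, given by its name, has taken for a name from the list of things; names that differ only in an ending like _2 or _b are one class to them, and where a whole thing is asked for, a point or a joint stands for the part that bears it (a point fixed in the world has none). Each returns a list of dicts, best first, with "conf" (0 to 1); they miss things now and then, are a little off and sometimes report something else, mostly with a low value. They report only what shows in the picture. A call takes as long as a camera call.
- manip.spot_in(camera, name): "uv" ([column, row] in pixels, amid what is visible of it).
- manip.regions_of(camera, name): "region" (384x512 bool, what is visible of it) and "uv" ([column, row] in pixels, amid what is visible of it).
The state is a dict: "t": time; "joints": joint angles; "qd": joint speeds; "joint_torque": joint torques, N m; "eef_pos": TCP position; "tool_rot": TCP orientation; "wrist_force": force on the tool from outside, world axes, zero at the start; "ft_torque": the same for the moment, N m; "grip_width": finger opening in m; "grip_force": force on a finger pad.
Only numpy, scipy, OpenCV 4.12 (cv2) and the standard library are available. Lean on these libraries where they do the work, as an engineer would, in place of code of your own. Each camera call takes 0.05 s, during which the arm holds its last target. There are 200 camera calls.

## Working session

There is one attempt and no reset: what is moved stays moved. The work goes in short steps, Python scripts to look and compute and a tool call to move; the robot and the scene stay as the last step left them, time stands still between calls to the robot, and variables do not carry over. Pictures are saved under pics/ and viewed, at most 10 in all, crops included, and the job is handed in when it is done.

Besides the shell and the picture viewer there is one more tool, called after "Emit:" by a JSON object that holds its "method" and its "body", one argument or row to a line. jog_arm: Moves the arm, as the interface text tells. Its arguments: {"type":"object","properties":{"dp":{"type":"array"},"twist":{"type":"array"},"claw":{"type":"number"},"force":{"type":"number"}},"required":["dp","twist"]}

```bash
mkdir -p pics; cat > h.py <<'E'
import numpy as np, cv2
from station import manip
def pts(cam,depth,mask):
    c=manip.camera_info(cam);K=np.array(c["mtx"]);T=np.linalg.inv(np.array(c["world_to_cam"]))
    v,u=np.nonzero(mask&(depth>0));d=depth[v,u]
    P=np.c_[(u-K[0,2])/K[0,0]*d,(v-K[1,2])/K[1,1]*d,d]
    return P@T[:3,:3].T+T[:3,3]
def proj(cam,P):
    c=manip.camera_info(cam);K=np.array(c["mtx"]);W=np.array(c["world_to_cam"])
    p=(np.atleast_2d(P)@W[:3,:3].T+W[:3,3])@K.T
    return p[:,:2]/p[:,2:]
E
python3 - <<'E'
from h import *
np.set_printoptions(precision=4,suppress=True)
s=manip.observe();print(s["t"],s["eef_pos"],s["tool_rot"],s["grip_width"],manip.grasp_offset)
for c in("side","top"):
    im,d=manip.snapshot(c);cv2.imwrite(f"pics/{c}0.png",im[:,:,::-1]);np.save(f"{c}_d.npy",d)
    for n in("shaker","bar_grip","rack","flask","cylinder","beaker"):
        for r in manip.regions_of(c,n)[:2]:
            P=pts(c,d,r["region"])
            print(c,n,round(r["conf"],2),r["uv"],r["region"].sum(),np.median(P,0),P.min(0),P.max(0))
E
```

```text
0.0 [ 0.1447 -0.633   0.2175] [-179.9018    0.0103   12.8851] 0.08806928280053701 0.0187
side shaker 0.82 [226.6, 241.6] 6643 [ 0.4734 -0.0591  0.0708] [ 0.3155 -0.2963 -0.0001] [0.5762 0.1936 0.2061]
side bar_grip 0.68 [218.0, 202.3] 944 [0.4653 0.004  0.1458] [ 0.4222 -0.0604 -0.0015] [0.5356 0.322  0.2061]
side rack 0.77 [212.7, 220.6] 444 [ 0.4477 -0.0272  0.106 ] [ 0.4122 -0.0567  0.0691] [0.5026 0.1194 0.148 ]
side flask 0.94 [196.9, 161.1] 920 [0.3971 0.3098 0.0852] [ 0.3325  0.2817 -0.0042] [0.4479 0.5698 0.1738]
side cylinder 0.63 [270.4, 352.2] 1210 [ 0.5682 -0.3998  0.0497] [ 0.5352 -0.4244 -0.0012] [ 0.6138 -0.2673  0.1999]
side cylinder 0.6 [290.7, 258.6] 924 [ 0.6667 -0.1573  0.0699] [ 0.6272 -0.1883 -0.0026] [ 0.727  -0.0911  0.1084]
side beaker 0.77 [289.2, 256.9] 974 [ 0.6653 -0.1504  0.0711] [ 0.6263 -0.1883 -0.0012] [ 0.7341 -0.0372  0.1089]
side beaker 0.47 [222.3, 240.2] 6456 [ 0.4746 -0.0596  0.0709] [ 0.3057 -0.2963 -0.001 ] [0.5735 0.3055 0.2061]
top shaker 0.65 [271.5, 235.5] 6885 [0.4639 0.0046 0.0691] [ 0.307  -0.3073 -0.007 ] [0.5798 0.1957 0.2071]
top bar_grip 0.89 [258.6, 238.7] 812 [0.4569 0.0398 0.1457] [ 0.4228 -0.0523  0.0991] [0.5412 0.139  0.2071]
top rack 0.82 [252.2, 228.5] 404 [0.4697 0.0499 0.1078] [ 0.4109 -0.0443  0.0671] [0.5025 0.1227 0.1526]
top flask 0.73 [172.3, 255.1] 815 [0.3959 0.3277 0.101 ] [0.3392 0.289  0.0441] [0.4464 0.394  0.1772]
top cylinder 0.57 [386.8, 198.2] 519 [ 0.5655 -0.3765  0.0183] [ 0.5317 -0.465  -0.005 ] [ 0.6047 -0.3486  0.2068]
top beaker 0.59 [315.2, 173.4] 469 [ 0.6727 -0.1537  0.0298] [ 0.6247 -0.2013 -0.0044] [ 0.719  -0.1049  0.1109]
```

```bash
python3 - <<'E'
from h import *
np.set_printoptions(precision=4,suppress=True)
a=cv2.imread("pics/side0.png");b=cv2.imread("pics/top0.png")
cv2.imwrite("pics/s1.png",cv2.resize(a[110:384,120:400],None,fx=2.1,fy=2.1)); cv2.imwrite("pics/t1.png",cv2.resize(b[130:320,130:430],None,fx=2.6,fy=2.6))
for c in("side","top"):
    d=np.load(f"{c}_d.npy");P=pts(c,d,d>0)
    P=P[(P[:,0]>.25)&(P[:,0]<.62)&(abs(P[:,1]+.05)<.27)]
    H=P[(P[:,2]>.185)&(P[:,2]<.215)]
    H=H[abs(H[:,1]-.04)<.09]
    m=H.mean(0);w=np.linalg.svd(H[:,:2]-m[:2],full_matrices=0)[2][0]
    print(c,"handle",len(H),m,H.min(0),H.max(0),np.degrees(np.arctan2(w[1],w[0])))
    for z,t in((.145,.006),(.07,.004)):
        L=P[abs(P[:,2]-z)<t]
        print(z,len(L),cv2.minAreaRect(L[:,:2].astype(np.float32)),L.min(0),L.max(0))
E
```

```text
side handle 114 [0.4585 0.0274 0.2003] [ 0.4448 -0.0215  0.1881] [0.4697 0.0894 0.2061] -80.76872720604155
0.145 513 ((0.4593767821788788, 0.03507385402917862), (0.04700196906924248, 0.18842336535453796), 9.060016632080078) [ 0.4222 -0.0604  0.139 ] [0.4932 0.1283 0.1509]
0.07 3019 ((0.46533873677253723, -0.06145144999027252), (0.1925562620162964, 0.46374747157096863), 9.27779483795166) [ 0.3603 -0.2948  0.0661] [0.5611 0.1667 0.074 ]
top handle 144 [0.4561 0.0377 0.1994] [ 0.4442 -0.0183  0.1911] [0.4693 0.0948 0.2071] -80.83196791515205
0.145 647 ((0.4557371139526367, 0.03773439675569534), (0.05104753002524376, 0.18402902781963348), 9.278206825256348) [ 0.4199 -0.0554  0.139 ] [0.4914 0.1313 0.1509]
0.07 2637 ((0.4635429382324219, -0.05791230499744415), (0.19081594049930573, 0.4602924883365631), 9.007062911987305) [ 0.3589 -0.2882  0.066 ] [0.5599 0.1819 0.074 ]
```

View pics/s1.png

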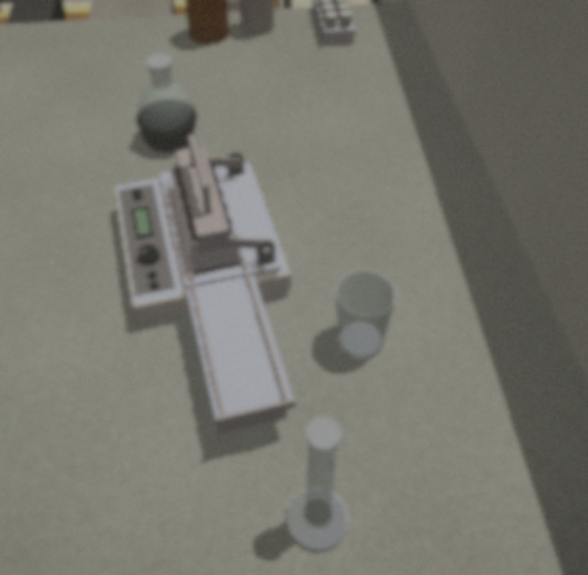

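View pics/t1.png

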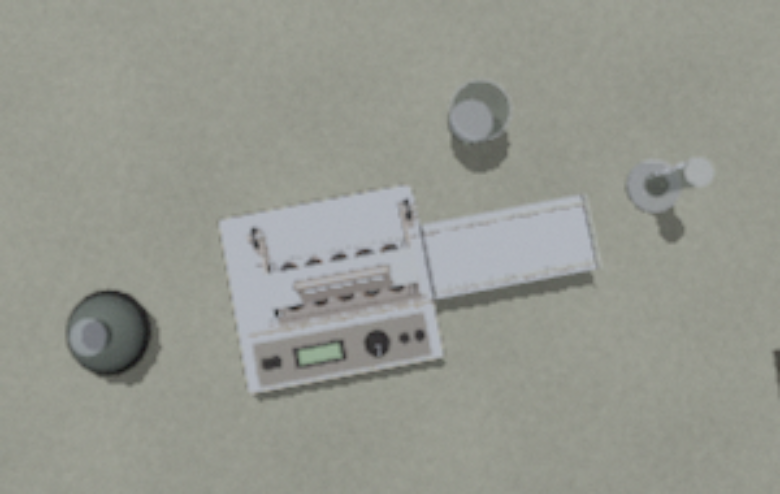

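The side view shows the closed bar over the rack. Its handle is near crop (200,190), the flask is behind at (165,120), the beaker is at (365,315), and the cylinder at (320,500) is off the ledge end. The top view agrees, giving a shaker origin of about (0.457, 0.037) and a yaw of about 9.2°.

Emit:
{"method": "jog_arm", "body": {
  "dp": [
    [0.342, -0.263, -0.08],
    [0.342, -0.263, -0.08],
    [0.342, -0.263, -0.08],
    [0.342, -0.263, -0.08],
    [0.342, -0.263, -0.08],
    [0.342, -0.263, -0.08],
    [0.342, -0.263, -0.08],
    [0.342, -0.263, -0.08]
  ],
  "twist": [-0.12, -0.24, -0.36, -0.48, -0.6, -0.72, -0.84, -0.96],
  "claw": 0.7
}}

```text
t: 1.37
eef_pos: [0.3545, -0.3793, 0.2799]
tool_rot: [180.0, 0.0, 68.2]
wrist_force: [0.7, 0.7, -0.3]
grip_width: 0.0618
grip_force: 0.0
```

```bash
cat >> h.py <<'E'
O=np.array([.457,.0368]);YAW=9.2
def go(x,y,z,yaw=None):
    "print jog to shaker-frame TCP target"
    s=manip.observe();p=np.array(s["eef_pos"]);ps=s["tool_rot"][2]
    a=np.radians(YAW);w=O+[np.cos(a)*x-np.sin(a)*y,np.sin(a)*x+np.cos(a)*y]
    d=np.r_[w,z]-p;q=np.radians(ps);tw=0 if yaw is None else -np.radians((yaw-ps+180)%360-180)
    print("t",s["t"],"p",p.round(4),"rot",np.round(s["tool_rot"],2),"F",np.round(s["wrist_force"],1),"j",np.round(s["joints"],0))
    print("dp",np.round([d[0]*np.cos(q)+d[1]*np.sin(q),d[0]*np.sin(q)-d[1]*np.cos(q),-d[2]],4),"tw",round(tw,3))
def here():
    s=manip.observe();p=np.array(s["eef_pos"])[:2]-O;a=np.radians(YAW)
    print("shaker",(p[0]*np.cos(a)+p[1]*np.sin(a)).round(4),(-p[0]*np.sin(a)+p[1]*np.cos(a)).round(4),round(s["eef_pos"][2],4),"grip",s["grip_width"],s["grip_force"])
E
python3 -c "
from h import *
go(0,0,.27,99.2)"
```

```text
t 1.3667 p [ 0.3545 -0.3793  0.2799] rot [1.7998e+02 3.0000e-02 6.8220e+01] F [ 0.7  0.7 -0.3] j [ 57.  15. -19. 103.   5.  63.  15.]
dp [ 0.4244 -0.0592  0.0099] tw -0.541
```

Emit:
{"method": "jog_arm", "body": {
  "dp": [
    [0.424, -0.059, 0.01],
    [0.424, -0.059, 0.01],
    [0.424, -0.059, 0.01],
    [0.424, -0.059, 0.01],
    [0.424, -0.059, 0.01],
    [0.424, -0.059, 0.01],
    [0.424, -0.059, 0.01],
    [0.424, -0.059, 0.01]
  ],
  "twist": [-0.1, -0.2, -0.3, -0.4, -0.5, -0.541, -0.541, -0.541]
}}

```text
t: 2.03
eef_pos: [0.4354, -0.0561, 0.2718]
tool_rot: [180.0, 0.1, 98.9]
wrist_force: [0.9, 0.3, -0.4]
grip_width: 0.0616
grip_force: 0.0
```

```bash
python3 -c "
from h import *
go(0,0,.25,99.2)"
```

```text
t 2.0333 p [ 0.4354 -0.0561  0.2718] rot [1.7995e+02 5.0000e-02 9.8860e+01] F [ 0.9  0.3 -0.4] j [ 35.   9. -37. 113.   6.  60.   4.]
dp [0.0885 0.0356 0.0218] tw -0.006
```

Emit:
{"method": "jog_arm", "body": {
  "dp": [
    [0.0885, 0.0356, 0.022],
    [0.0885, 0.0356, 0.022],
    [0.0885, 0.0356, 0.022],
    [0.0885, 0.0356, 0.022],
    [0.0885, 0.0356, 0.06],
    [0.0885, 0.0356, 0.096],
    [0.0885, 0.0356, 0.096],
    [0.0885, 0.0356, 0.096]
  ],
  "twist": [-0.006, -0.006, -0.006, -0.006, -0.006, -0.006, -0.006, -0.006]
}}

```text
t: 2.7
eef_pos: [0.4557, 0.0339, 0.175]
tool_rot: [-179.8, -0.0, 99.2]
wrist_force: [-0.1, -0.1, 0.7]
grip_width: 0.0616
grip_force: 0.0
```

Emit:
{"method": "jog_arm", "body": {
  "dp": [
    [0, 0, 0],
    [0, 0, 0],
    [0, 0, 0],
    [0, 0, 0],
    [0, 0, 0],
    [0, 0, 0]
  ],
  "twist": [0, 0, 0, 0, 0, 0],
  "claw": 0,
  "force": 18
}}

```text
t: 3.2
eef_pos: [0.4571, 0.035, 0.1759]
tool_rot: [180.0, 0.0, 99.2]
wrist_force: [-0.9, 0.3, 0.8]
grip_width: 0.0241
grip_force: 0.0
```

```bash
python3 -c "
from h import *
go(0,0,.176,99.2);here()
im,d=manip.snapshot('side');cv2.imwrite('pics/g.png',cv2.resize(im[110:300,120:320,::-1],None,fx=3,fy=3))"
```

```text
t 3.2 p [0.4571 0.035  0.1759] rot [1.7995e+02 2.0000e-02 9.9220e+01] F [-0.9  0.3  0.8] j [ 22.  20. -38. 117.  16.  49. -16.]
dp [ 0.0018  0.0002 -0.0001] tw 0.0
shaker -0.0002 -0.0018 0.1759 grip 0.024118541935962527 0.0
```

View pics/g.png

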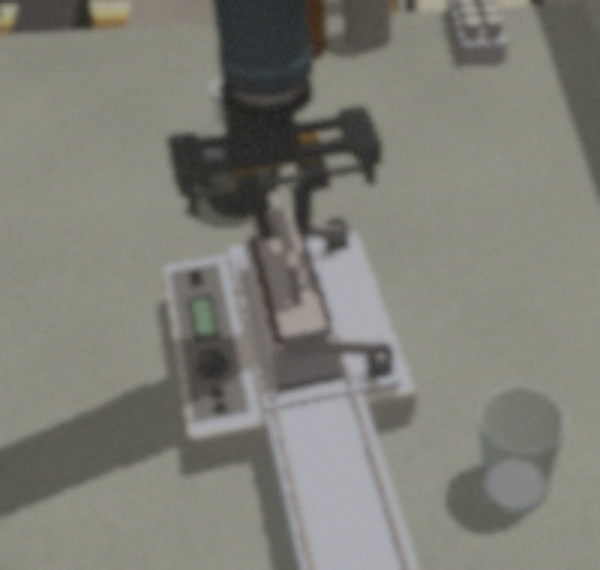

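The fingers straddle the rod at about (280,200), still closing.

Emit:
{"method": "jog_arm", "body": {
  "dp": [
    [0, 0, 0],
    [0, 0, 0],
    [0, 0, 0],
    [0, 0, 0]
  ],
  "twist": [0, 0, 0, 0]
}}

```text
t: 3.58
eef_pos: [0.4572, 0.0351, 0.1756]
tool_rot: [180.0, 0.0, 99.2]
wrist_force: [0.7, -0.1, 1.2]
grip_width: 0.0107
grip_force: 18.0
```

```bash
python3 -c "
from h import *
here();go(0,0,.1763)
r=lambda t:(70-70*np.cos(t)+95*np.sin(t), 100+70*np.sin(t)+95*np.cos(t)-195)
for t in np.arange(0,1.56,.1):print(round(t,2),np.round(r(t),1))
print(np.round(r(1.5),1))"
```

```text
shaker -0.0001 -0.0017 0.1756 grip 0.010698177997668491 18.00652027130127
t 3.5833 p [0.4572 0.0351 0.1756] rot [179.97   0.    99.23] F [ 0.7 -0.1  1.2] j [ 22.  20. -38. 117.  16.  49. -16.]
dp [ 0.0017  0.0001 -0.0007] tw 0
0.0 [0. 0.]
0.1 [9.8 6.5]
0.2 [20.3 12. ]
0.3 [31.2 16.4]
0.4 [42.5 19.8]
0.5 [54.1 21.9]
0.6 [65.9 22.9]
0.7 [77.7 22.8]
0.8 [89.4 21.4]
0.9 [100.9  18.9]
1.0 [112.1  15.2]
1.1 [122.9  10.5]
1.2 [133.2   4.7]
1.3 [142.8  -2.1]
1.4 [151.7  -9.9]
1.5 [159.8 -18.5]
[159.8 -18.5]
```

Emit:
{"method": "jog_arm", "body": {
  "dp": [
    [0, 0.0048, -0.0034],
    [0, 0.0098, -0.0065],
    [0, 0.0203, -0.012],
    [0, 0.0312, -0.0164],
    [0, 0.0425, -0.0198],
    [0, 0.0541, -0.0219],
    [0, 0.0659, -0.0229],
    [0, 0.0659, -0.0229]
  ],
  "twist": [0, 0, 0, 0, 0, 0, 0, 0]
}}

```text
t: 4.25
eef_pos: [0.5263, 0.0463, 0.201]
tool_rot: [179.6, 0.0, 99.2]
wrist_force: [-0.8, -0.9, 15.3]
grip_width: 0.0074
grip_force: 18.9
```

```bash
python3 -c "
from h import *
here();go(.0659,-.0018,.1763+.0229)"
```

```text
shaker 0.0699 -0.0017 0.201 grip 0.0073965423509487855 18.92555147409439
t 4.25 p [0.5263 0.0463 0.201 ] rot [1.7964e+02 1.0000e-02 9.9190e+01] F [-0.8 -0.9 15.3] j [ 20.  24. -37. 106.  18.  55. -16.]
dp [-0.0001 -0.004   0.0018] tw 0
```

```bash
python3 -c "
from h import *
im,d=manip.snapshot('side');cv2.imwrite('pics/g2.png',cv2.resize(im[150:280,150:310,::-1],None,fx=4.5,fy=4.5))"
```

```text
(no output)
```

View pics/g2.png

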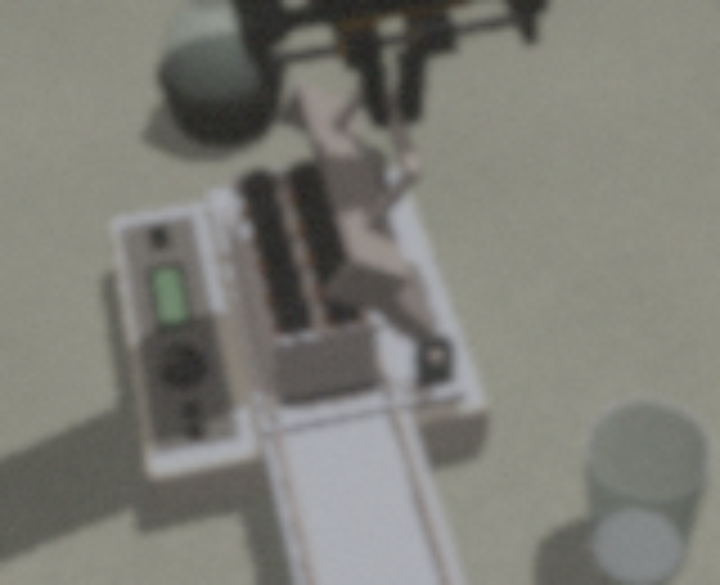

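```bash
python3 -c "
from h import *
np.set_printoptions(precision=4,suppress=True)
a=np.radians(YAW);R=np.array([[np.cos(a),np.sin(a)],[-np.sin(a),np.cos(a)]])
for c in('side','top'):
    im,d=manip.snapshot(c)
    for r in manip.regions_of(c,'bar_grip')[:1]:
        P=pts(c,d,r['region']);S=np.c_[(P[:,:2]-O)@R.T,P[:,2]]
        S=S[(abs(S[:,1])<.1)]
        print(c,r['conf'],len(S))
        for y0 in range(-100,100,20):
            q=S[(S[:,1]>y0/1e3)&(S[:,1]<y0/1e3+.02)]
            if len(q)>3:
                q=q[q[:,0].argsort()];print(y0,len(q),'maxx',q[-3],'top',q[q[:,2].argmax()],'minx',q[2])
"
```

```text
side 0.62 740
-100 199 maxx [ 0.0594 -0.0912  0.1293] top [ 0.0221 -0.0875  0.1914] minx [ 0.011  -0.0943  0.1696]
-80 62 maxx [ 0.0579 -0.0771  0.1648] top [ 0.0665 -0.0606  0.2208] minx [ 0.021  -0.0658  0.1911]
-60 100 maxx [ 0.0684 -0.0413  0.2267] top [ 0.0673 -0.0459  0.2269] minx [ 0.022  -0.0467  0.1893]
-40 53 maxx [ 0.0702 -0.0218  0.2254] top [ 0.0713 -0.0294  0.2275] minx [ 0.021  -0.0372  0.189 ]
-20 57 maxx [ 0.0676 -0.0116  0.0703] top [ 0.0685 -0.0166  0.2254] minx [ 0.0213 -0.0073  0.1906]
0 49 maxx [0.0556 0.0166 0.1669] top [0.0243 0.0062 0.1942] minx [0.021  0.0056 0.1916]
20 47 maxx [0.0564 0.0203 0.1676] top [0.0223 0.0269 0.1935] minx [0.0207 0.0213 0.1866]
40 70 maxx [0.0556 0.0593 0.1685] top [0.0546 0.046  0.2065] minx [0.021  0.056  0.1826]
60 32 maxx [0.055  0.0722 0.1667] top [0.0231 0.063  0.1925] minx [0.0212 0.0697 0.1917]
80 71 maxx [0.0793 0.0952 0.074 ] top [0.0232 0.0808 0.1907] minx [0.0075 0.0894 0.1716]
top 0.79 219
20 4 maxx [0.0294 0.0372 0.5676] top [0.0382 0.0394 0.5842] minx [0.0336 0.0382 0.5806]
40 51 maxx [0.0551 0.0574 0.2068] top [0.0578 0.0567 0.2127] minx [0.0195 0.0462 0.1869]
60 86 maxx [0.0609 0.0796 0.068 ] top [0.0209 0.0706 0.1931] minx [0.0181 0.0717 0.1794]
80 76 maxx [0.0661 0.089  0.0662] top [0.0213 0.0891 0.1934] minx [0.0095 0.0923 0.1764]
```

Emit:
{"method": "jog_arm", "body": {
  "dp": [
    [0, 0, 0],
    [0, 0, 0]
  ],
  "twist": [0, 0]
}}

```text
t: 4.67
eef_pos: [0.5248, 0.046, 0.201]
tool_rot: [179.7, 0.0, 99.2]
wrist_force: [-0.2, -1.2, 14.0]
grip_width: 0.0073
grip_force: 18.5
```

```bash
python3 -c "
from h import *
here();go(.0659,-.0018,.1763+.0229)"
```

```text
shaker 0.0684 -0.0017 0.201 grip 0.007326472576214879 18.528279662132263
t 4.6667 p [0.5248 0.046  0.201 ] rot [1.7969e+02 4.0000e-02 9.9210e+01] F [-0.2 -1.2 14. ] j [ 20.  24. -37. 106.  18.  55. -16.]
dp [-0.0001 -0.0025  0.0018] tw 0
```

Emit:
{"method": "jog_arm", "body": {
  "dp": [
    [0, 0.006, -0.0024],
    [0, 0.0119, -0.002],
    [0, 0.0237, -0.0007],
    [0, 0.0354, 0.0019],
    [0, 0.0468, 0.0056],
    [0, 0.0577, 0.0104],
    [0, 0.0681, 0.0163],
    [0, 0.0681, 0.0163]
  ],
  "twist": [0, 0, 0, 0, 0, 0, 0, 0]
}}

```text
t: 5.33
eef_pos: [0.5919, 0.057, 0.1823]
tool_rot: [179.8, -0.0, 99.2]
wrist_force: [-1.4, -1.0, 0.3]
grip_width: 0.0005
grip_force: 0.0
```

```bash
python3 -c "
from h import *
here();go(.134,-.0018,.1822)"
```

```text
shaker 0.1364 -0.0016 0.1823 grip 0.0005017875604688743 0.0
t 5.3333 p [0.5919 0.057  0.1823] rot [ 1.7984e+02 -4.0000e-02  9.9190e+01] F [-1.4 -1.   0.3] j [ 15.  32. -35.  97.  21.  57. -18.]
dp [-0.0002 -0.0024  0.0001] tw 0
```

```bash
python3 -c "
from h import *
im,d=manip.snapshot('side');cv2.imwrite('pics/g3.png',cv2.resize(im[150:280,150:310,::-1],None,fx=4.5,fy=4.5))"
```

```text
(no output)
```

View pics/g3.png

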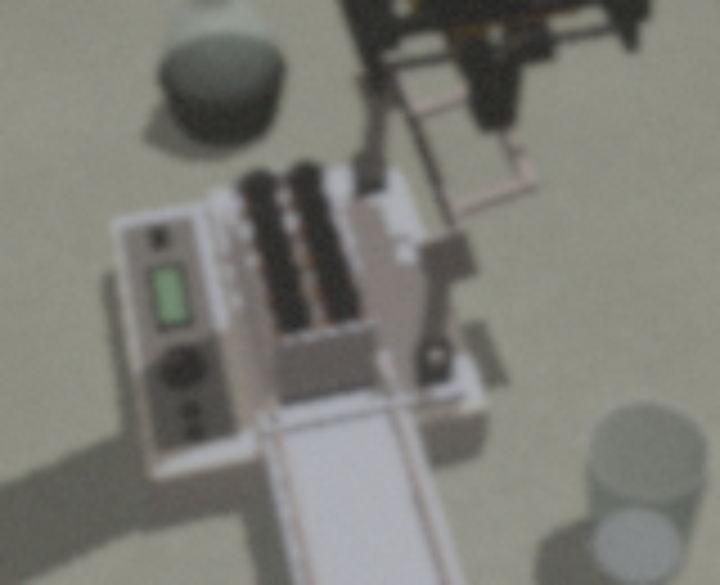

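The bar has swung open: its posts are level at about (470,150) and the fingers are empty, just in front of the rod. The rack is still in its bay. Next I lift clear and check the angle.

Emit:
{"method": "jog_arm", "body": {
  "dp": [
    [0, 0, -0.04],
    [0, 0, -0.08],
    [0, 0, -0.11],
    [0.03, -0.035, -0.11],
    [0.06, -0.07, -0.11],
    [0.09, -0.105, -0.11],
    [0.127, -0.146, -0.11],
    [0.127, -0.146, -0.11]
  ],
  "twist": [0, 0, 0, 0.12, 0.24, 0.36, 0.48, 0.6]
}}

```text
t: 6.05
eef_pos: [0.4205, 0.1602, 0.2921]
tool_rot: [-180.0, 0.1, 64.7]
wrist_force: [-0.3, 1.5, 0.9]
grip_width: 0.0004
grip_force: 0.0
```

```bash
cat >> h.py <<'E'
def S(c,d,m):
    a=np.radians(YAW);R=np.array([[np.cos(a),np.sin(a)],[-np.sin(a),np.cos(a)]])
    P=pts(c,d,m);return np.c_[(P[:,:2]-O)@R.T,P[:,2]]
E
python3 -c "
from h import *
np.set_printoptions(precision=4,suppress=True)
here();go(-.01,.125,.29,9.2)
for c in('side','top'):
    im,d=manip.snapshot(c);Q=S(c,d,d>0)
    q=Q[(Q[:,0]>.03)&(Q[:,0]<.2)&(abs(Q[:,1])<.1)&(Q[:,2]>.12)&(Q[:,2]<.23)]
    h=q[(q[:,0]>.14)&(abs(q[:,1])<.04)];print(c,'rod',len(h),np.median(h,0) if len(h) else '')
    for k in(-1,1):
        e=q[(k*q[:,1]>.07)&(q[:,0]<.125)];print('sideplate',k,len(e),e.min(0) if len(e) else '',e.max(0) if len(e) else '')
    r=manip.regions_of(c,'rack')[:1]
    for x in r:
        k=S(c,d,x['region']);k=k[(k[:,2]>.115)&(k[:,2]<.145)];print('rack',x['conf'],np.percentile(k,[1,50,99],axis=0))
    r=manip.regions_of(c,'flask')[:1]
    for x in r:
        k=S(c,d,x['region']);print('flask',x['conf'],np.percentile(k,[2,50,98],axis=0))
"
```

```text
shaker -0.0163 0.1277 0.2921 grip 0.0004319679801200457 0.0
t 6.05 p [0.4205 0.1602 0.2921] rot [-179.96    0.08   64.67] F [-0.3  1.5  0.9] j [  8.   9. -39. 110.   6.  63. -58.]
dp [0.0014 0.0067 0.0021] tw 0.968
side rod 70 [ 0.1582 -0.0009  0.1827]
sideplate -1 212 [ 0.03   -0.0969  0.1206] [ 0.1103 -0.0708  0.1981]
sideplate 1 158 [0.0312 0.0703 0.1203] [0.1087 0.0926 0.1971]
rack 0.69 [[-0.0283 -0.0889  0.1154]
 [-0.0009 -0.0255  0.1339]
 [ 0.0309  0.08    0.1387]]
flask 0.91 [[-0.0594  0.2562  0.0013]
 [-0.0138  0.279   0.0819]
 [ 0.0453  0.3969  0.172 ]]
top rod 98 [0.1585 0.0011 0.1811]
sideplate -1 46 [ 0.0313 -0.0905  0.1257] [ 0.1069 -0.0704  0.2005]
sideplate 1 39 [0.0777 0.0708 0.1266] [0.1067 0.093  0.1994]
rack 0.72 [[ 0.0312 -0.4304  0.1151]
 [ 0.0431 -0.4226  0.1271]
 [ 0.058  -0.4207  0.1414]]
flask 0.81 [[-0.0682  0.182   0.0017]
 [-0.0169  0.3091  0.106 ]
 [ 0.0359  0.3568  0.6582]]
```

```bash
python3 -c "
from h import *
go(-.005,.115,.28,9.2)"
```

```text
t 6.35 p [0.4254 0.1576 0.2921] rot [1.7999e+02 1.0000e-02 6.4840e+01] F [ 0.2  0.5 -0.3] j [  9.  10. -38. 110.   7.  63. -57.]
dp [-0.0038  0.0109  0.0121] tw 0.971
```

Emit:
{"method": "jog_arm", "body": {
  "dp": [
    [-0.004, 0.011, 0.012],
    [-0.004, 0.011, 0.012],
    [-0.004, 0.011, 0.012],
    [-0.004, 0.011, 0.012],
    [-0.004, 0.011, 0.012],
    [-0.004, 0.011, 0.012],
    [-0.004, 0.011, 0.012],
    [-0.004, 0.011, 0.012]
  ],
  "twist": [0.12, 0.24, 0.36, 0.48, 0.6, 0.72, 0.84, 0.97],
  "claw": 0
}}

```text
t: 7.02
eef_pos: [0.4338, 0.1492, 0.2796]
tool_rot: [-180.0, 0.1, 9.1]
wrist_force: [-0.1, -0.1, -0.7]
grip_width: 0.0009
grip_force: 0.0
```

```bash
python3 -c "
from h import *
here();go(-.005,.115,.088,9.2)"
```

```text
shaker -0.0049 0.1147 0.2796 grip 0.0008636338477016104 0.0
t 7.0167 p [0.4338 0.1492 0.2796] rot [-1.7998e+02  6.0000e-02  9.1500e+00] F [-0.1 -0.1 -0.7] j [   3.   10.  -31.  110.    6.   61. -111.]
dp [-1.000e-04 -3.000e-04  1.916e-01] tw -0.001
```

Emit:
{"method": "jog_arm", "body": {
  "dp": [
    [0, 0, 0.035],
    [0, 0, 0.07],
    [0, 0, 0.1],
    [0, 0, 0.13],
    [0, 0, 0.155],
    [0, 0, 0.175],
    [0, 0, 0.19],
    [0, 0, 0.191]
  ],
  "twist": [0, 0, 0, 0, 0, 0, 0, 0]
}}

```text
t: 7.68
eef_pos: [0.4317, 0.1486, 0.086]
tool_rot: [180.0, 0.3, 9.5]
wrist_force: [0.3, 0.1, 0.4]
grip_width: 0.0004
grip_force: 0.0
```

```bash
python3 -c "
from h import *
here();go(-.005,-.119,.088,9.2)"
```

```text
shaker -0.0071 0.1144 0.086 grip 0.00040353455987011554 0.0
t 7.6833 p [0.4317 0.1486 0.086 ] rot [179.96   0.32   9.5 ] F [0.3 0.1 0.4] j [  -3.   27.  -26.  121.   19.   37. -123.]
dp [ 0.0009  0.2334 -0.002 ] tw 0.005
```

Emit:
{"method": "jog_arm", "body": {
  "dp": [
    [0, 0.006, 0],
    [0, 0.012, 0],
    [0, 0.018, 0],
    [0, 0.027, 0],
    [0, 0.037, 0],
    [0, 0.047, 0],
    [0, 0.057, 0],
    [0, 0.067, 0]
  ],
  "twist": [0, 0, 0, 0, 0, 0, 0, 0]
}}

```text
t: 8.35
eef_pos: [0.4448, 0.0843, 0.0898]
tool_rot: [-179.9, -0.1, 9.6]
wrist_force: [-2.1, 5.2, 2.5]
grip_width: 0.0007
grip_force: 3.1
```

```bash
python3 -c "
from h import *
here();go(-.005,-.119,.088,9.2)"
```

```text
shaker -0.0045 0.0488 0.0898 grip 0.0007496186961125999 3.0760280624963343
t 8.35 p [0.4448 0.0843 0.0898] rot [-1.7992e+02 -1.2000e-01  9.5900e+00] F [-2.1  5.2  2.5] j [   5.   26.  -26.  122.   19.   36. -114.]
dp [-0.0017  0.1678  0.0018] tw 0.007
```

Pushing with about 5 N.

Emit:
{"method": "jog_arm", "body": {
  "dp": [
    [0, 0.01, 0],
    [0, 0.02, 0],
    [0, 0.031, 0],
    [0, 0.042, 0],
    [0, 0.053, 0],
    [0, 0.064, 0],
    [0, 0.075, 0],
    [0, 0.085, 0]
  ],
  "twist": [0, 0, 0, 0, 0, 0, 0, 0]
}}

```text
t: 9.02
eef_pos: [0.4586, 0.0004, 0.0898]
tool_rot: [-179.9, -0.1, 9.6]
wrist_force: [-2.0, 6.8, 3.0]
grip_width: 0.0005
grip_force: 3.7
```

```bash
python3 -c "
from h import *
here();go(-.005,-.119,.088,9.2)"
```

```text
shaker -0.0042 -0.0362 0.0898 grip 0.0004970962367623011 3.6664044752251357
t 9.0167 p [4.586e-01 4.000e-04 8.980e-02] rot [-1.7994e+02 -1.0000e-01  9.5900e+00] F [-2.   6.8  3. ] j [  15.   26.  -25.  121.   18.   36. -103.]
dp [-0.0013  0.0828  0.0018] tw 0.007
```

Emit:
{"method": "jog_arm", "body": {
  "dp": [
    [0, 0.01, 0],
    [0, 0.021, 0],
    [0, 0.032, 0],
    [0, 0.043, 0],
    [0, 0.054, 0],
    [0, 0.064, 0],
    [0, 0.072, 0],
    [0, 0.078, 0]
  ],
  "twist": [0, 0, 0, 0, 0, 0, 0, 0]
}}

```text
t: 9.68
eef_pos: [0.4712, -0.0765, 0.0898]
tool_rot: [-179.9, -0.1, 9.6]
wrist_force: [-1.0, 7.7, 5.5]
grip_width: 0.0003
grip_force: 4.4
```

```bash
cat > rk.py <<'E'
from h import *
np.set_printoptions(precision=4,suppress=True)
here();go(-.005,-.119,.088,9.2)
for c in('side','top'):
    im,d=manip.snapshot(c);Q=S(c,d,d>0)
    k=Q[(Q[:,2]>.11)&(Q[:,2]<.14)&(abs(Q[:,0])<.045)&(Q[:,1]>-.35)&(Q[:,1]<-.05)]
    print(c,len(k),np.percentile(k,[1,3,50,97,99],axis=0))
    print(cv2.minAreaRect(k[:,:2].astype(np.float32)))
    q=Q[(Q[:,0]>.14)&(Q[:,0]<.2)&(abs(Q[:,1])<.04)&(Q[:,2]>.12)&(Q[:,2]<.23)];print('rod',len(q),np.median(q,0))
cv2.imwrite('pics/%s.png'%__import__('sys').argv[1],cv2.resize(im[150:300,200:400,::-1],None,fx=3.5,fy=3.5))
E
python3 rk.py r1
```

```text
shaker -0.0041 -0.1141 0.0898 grip 0.00032738127459116633 4.367600331315771
t 9.6833 p [ 0.4712 -0.0765  0.0898] rot [-179.93   -0.06    9.56] F [-1.   7.7  5.5] j [ 24.  28. -24. 118.  18.  38. -93.]
dp [-0.0009  0.0049  0.0018] tw 0.006
side 977 [[-0.0276 -0.2999  0.1108]
 [-0.0259 -0.2993  0.1124]
 [ 0.0004 -0.2484  0.1334]
 [ 0.0295 -0.1604  0.1381]
 [ 0.0317 -0.1562  0.1386]]
((0.0024099834263324738, -0.21720574796199799), (0.06810735166072845, 0.16718778014183044), 0.20761194825172424)
rod 70 [ 0.1584 -0.0006  0.1825]
top 314 [[-0.0303 -0.2971  0.1102]
 [-0.027  -0.2964  0.1112]
 [ 0.005  -0.2658  0.132 ]
 [ 0.0295 -0.2243  0.1389]
 [ 0.0324 -0.2213  0.1395]]
((0.0014156550168991089, -0.2596389055252075), (0.06661388278007507, 0.07756852358579636), 0.49712294340133667)
rod 98 [0.1584 0.0011 0.1809]
```

View pics/r1.png

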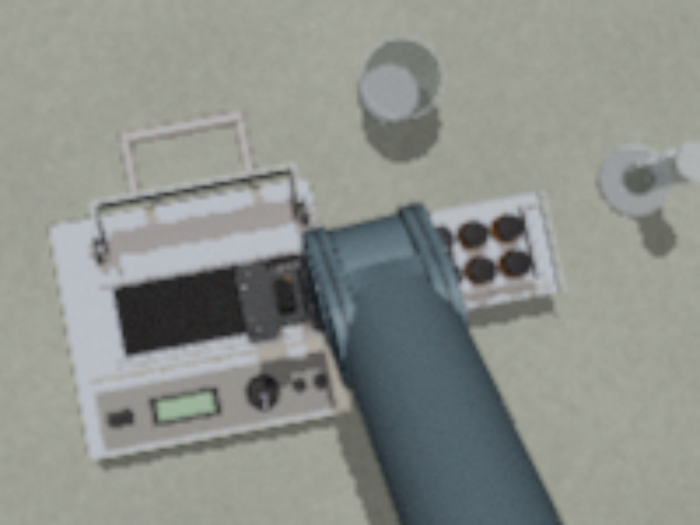

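The rack stands on the ledge with its middle at about y -0.216. The caps are at (490,250) and the bar is open at (190,150). I'll push 5 mm more, back off and go up.

Emit:
{"method": "jog_arm", "body": {
  "dp": [
    [0, 0.003, 0],
    [0, 0.005, 0],
    [0, 0.005, 0],
    [0, 0.005, 0],
    [0, 0, 0],
    [0, -0.015, 0],
    [0, -0.035, 0],
    [0, -0.035, 0]
  ],
  "twist": [0, 0, 0, 0, 0, 0, 0, 0]
}}

```text
t: 10.45
eef_pos: [0.4646, -0.0397, 0.0892]
tool_rot: [-180.0, 0.0, 9.7]
wrist_force: [-0.4, 0.9, 0.1]
grip_width: 0.001
grip_force: 0.0
```

Emit:
{"method": "jog_arm", "body": {
  "dp": [
    [0, 0, -0.035],
    [0, 0, -0.07],
    [0, 0, -0.105],
    [0, 0, -0.14],
    [0, 0, -0.17],
    [0, 0, -0.2],
    [0, 0, -0.2],
    [0, 0, -0.2]
  ],
  "twist": [0, 0, 0, 0, 0, 0, -0.12, -0.24]
}}

```text
t: 11.12
eef_pos: [0.4662, -0.0437, 0.2912]
tool_rot: [179.8, -0.2, 23.5]
wrist_force: [0.6, -0.2, -0.5]
grip_width: 0.0004
grip_force: 0.0
```

```bash
python3 rk.py r2; python3 -c "
from h import *
go(.158,0,.26,99.2)"
```

```text
shaker -0.0038 -0.081 0.2912 grip 0.00036879857606252113 0.0
t 11.1167 p [ 0.4662 -0.0437  0.2912] rot [179.79  -0.16  23.53] F [ 0.6 -0.2 -0.5] j [ 28.  10. -32. 108.   6.  63. -73.]
dp [-0.0106  0.0365  0.2032] tw 0.25
side 1169 [[-0.0286 -0.3045  0.1109]
 [-0.0263 -0.3039  0.1127]
 [ 0.0004 -0.2313  0.1338]
 [ 0.0295 -0.1383  0.1381]
 [ 0.0323 -0.1354  0.1386]]
((0.0018804799765348434, -0.2189915031194687), (0.06669016927480698, 0.1718331277370453), 0.3895149230957031)
rod 70 [ 0.1584 -0.0018  0.1826]
top 337 [[-0.0283 -0.3008  0.1111]
 [-0.0269 -0.299   0.1125]
 [ 0.0049 -0.2678  0.1326]
 [ 0.0295 -0.2183  0.139 ]
 [ 0.0313 -0.2139  0.1397]]
((0.0018730759620666504, -0.25605109333992004), (0.0924675241112709, 0.06606617569923401), 89.60081481933594)
rod 97 [0.1583 0.0014 0.1815]
t 11.2167 p [ 0.4651 -0.0435  0.2894] rot [179.93   0.    23.3 ] F [-0.5 -0.7  0.4] j [ 28.  10. -32. 109.   6.  63. -73.]
dp [ 0.1776 -0.0385  0.0294] tw -1.325
```

Emit:
{"method": "jog_arm", "body": {
  "dp": [
    [0.03, -0.006, 0],
    [0.06, -0.013, 0],
    [0.09, -0.02, 0],
    [0.12, -0.026, 0],
    [0.15, -0.033, 0],
    [0.178, -0.0385, 0],
    [0.178, -0.0385, 0],
    [0.178, -0.0385, 0]
  ],
  "twist": [-0.12, -0.24, -0.36, -0.48, -0.6, -0.72, -0.84, -0.96],
  "claw": 0.45
}}

```text
t: 11.88
eef_pos: [0.614, 0.0642, 0.2877]
tool_rot: [-179.9, -0.0, 78.5]
wrist_force: [-0.2, -0.4, 0.6]
grip_width: 0.0397
grip_force: 0.0
```

Emit:
{"method": "jog_arm", "body": {
  "dp": [
    [0, 0, 0],
    [0, 0, 0],
    [0, 0, 0],
    [0, 0, 0],
    [0, 0, 0]
  ],
  "twist": [-0.12, -0.24, -0.36, -0.36, -0.36]
}}

```text
t: 12.3
eef_pos: [0.6133, 0.0627, 0.2883]
tool_rot: [-179.9, 0.0, 98.6]
wrist_force: [0.0, 0.6, 0.5]
grip_width: 0.0399
grip_force: 0.0
```

```bash
python3 -c "
from h import *
here();go(.1595,0,.154,99.2)"
```

```text
shaker 0.1585 0.0006 0.2883 grip 0.03987832443112135 0.0
t 12.3 p [0.6133 0.0627 0.2883] rot [-1.7993e+02  1.0000e-02  9.8550e+01] F [0.  0.6 0.5] j [ 21.  31. -46.  87.  23.  72. -19.]
dp [-0.0006  0.0011  0.1343] tw -0.011
```

Emit:
{"method": "jog_arm", "body": {
  "dp": [
    [0, 0.001, 0.03],
    [0, 0.001, 0.06],
    [0, 0.001, 0.08],
    [0, 0.001, 0.1],
    [0, 0.001, 0.115],
    [0, 0.001, 0.125],
    [0, 0.001, 0.134],
    [0, 0.001, 0.134]
  ],
  "twist": [-0.011, -0.011, -0.011, -0.011, -0.011, -0.011, -0.011, -0.011]
}}

```text
t: 12.97
eef_pos: [0.6137, 0.0633, 0.1535]
tool_rot: [-179.9, 0.0, 99.4]
wrist_force: [-0.2, -0.7, 0.2]
grip_width: 0.0399
grip_force: 0.0
```

Emit:
{"method": "jog_arm", "body": {
  "dp": [
    [0, 0, 0],
    [0, 0, 0],
    [0, 0, 0],
    [0, 0, 0],
    [0, 0, 0],
    [0, 0, 0]
  ],
  "twist": [0, 0, 0, 0, 0, 0],
  "claw": 0,
  "force": 25
}}

```text
t: 13.47
eef_pos: [0.6144, 0.0639, 0.1557]
tool_rot: [180.0, 0.0, 99.6]
wrist_force: [-1.9, 0.0, 6.2]
grip_width: 0.0111
grip_force: 25.0
```

```bash
python3 -c "
from h import *
here();go(.1595,0,.154,99.2)"
```

```text
shaker 0.1597 0.0015 0.1557 grip 0.011093331071700017 25.001918971538544
t 13.4667 p [0.6144 0.0639 0.1557] rot [1.800e+02 2.000e-02 9.956e+01] F [-1.9  0.   6.2] j [ 19.  38. -42.  94.  29.  59. -23.]
dp [-0.0015 -0.0003  0.0017] tw 0.006
```

Emit:
{"method": "jog_arm", "body": {
  "dp": [
    [0, 0, 0],
    [0, 0, 0.002],
    [0, 0, 0.004],
    [0, 0, 0.004]
  ],
  "twist": [0, 0, 0, 0],
  "claw": 0.3
}}

```text
t: 13.8
eef_pos: [0.6142, 0.0637, 0.1503]
tool_rot: [-180.0, -0.0, 99.6]
wrist_force: [0.2, 0.1, -0.1]
grip_width: 0.0264
grip_force: 0.0
```

Emit:
{"method": "jog_arm", "body": {
  "dp": [
    [0, 0, 0],
    [0, 0, 0],
    [0, 0, 0],
    [0, 0, 0],
    [0, 0, 0],
    [0, 0, 0]
  ],
  "twist": [0, 0, 0, 0, 0, 0],
  "claw": 0,
  "force": 25
}}

```text
t: 14.3
eef_pos: [0.6144, 0.0639, 0.1509]
tool_rot: [-180.0, -0.0, 99.6]
wrist_force: [-0.3, 0.7, -0.8]
grip_width: 0.011
grip_force: 25.0
```

```bash
python3 -c "
from h import *
here();go(.1595,0,.154,99.2)"
```

```text
shaker 0.1597 0.0015 0.1509 grip 0.010972525697230439 24.998711049556732
t 14.3 p [0.6144 0.0639 0.1509] rot [-179.99   -0.     99.57] F [-0.3  0.7 -0.8] j [ 19.  39. -42.  95.  29.  58. -23.]
dp [-0.0015 -0.0002 -0.0031] tw 0.006
```

Emit:
{"method": "jog_arm", "body": {
  "dp": [
    [0, 0, 0],
    [0, -0.004, -0.0043],
    [0, -0.0081, -0.0086],
    [0, -0.0125, -0.0125],
    [0, -0.017, -0.0164],
    [0, -0.0266, -0.0232],
    [0, -0.0369, -0.029],
    [0, -0.0369, -0.029]
  ],
  "twist": [0, 0, 0, 0, 0, 0, 0, 0],
  "claw": 0,
  "force": 35
}}

```text
t: 14.97
eef_pos: [0.5774, 0.0579, 0.1821]
tool_rot: [179.9, 0.0, 99.6]
wrist_force: [2.4, 1.6, 1.9]
grip_width: 0.0112
grip_force: 35.0
```

```bash
cat > hd.py <<'E'
from h import *
np.set_printoptions(precision=4,suppress=True)
here();go(0,0,.15)
im,d=manip.snapshot('side')
Q=S('side',d,d>0);a=Q[(Q[:,0]>-.06)&(Q[:,0]<.13)&(Q[:,1]>-.085)&(Q[:,1]<-.06)&(Q[:,2]>.125)&(Q[:,2]<.24)]
if len(a)>5: # hold-down plate's end strip, seen from above/front
    m=np.median(a,0);w=np.linalg.svd(a[:,[0,2]]-a[:,[0,2]].mean(0),full_matrices=0)[2][0];print('plate',len(a),m,np.degrees(np.arctan(w[1]/w[0])))
r=Q[(Q[:,0]>-.05)&(Q[:,0]<.2)&(Q[:,1]>-.045)&(Q[:,1]<-.03)&(Q[:,2]>.15)&(Q[:,2]<.25)]
print('rod?',r[r[:,0].argsort()][-4:])
E
python3 hd.py
```

```text
shaker 0.1223 0.0016 0.1821 grip 0.011189231617402469 35.0107204914093
t 14.9667 p [0.5774 0.0579 0.1821] rot [179.87   0.04  99.59] F [2.4 1.6 1.9] j [ 22.  33. -44.  99.  27.  59. -22.]
dp [-0.0007 -0.1223  0.0321] tw 0
plate 41 [ 0.0729 -0.0717  0.1966] -45.71746981107411
rod? [[ 0.1235 -0.0328  0.215 ]
 [ 0.125  -0.0384  0.2117]
 [ 0.1263 -0.0444  0.2124]
 [ 0.1264 -0.0334  0.211 ]]
```

Emit:
{"method": "jog_arm", "body": {
  "dp": [
    [0, -0.0053, -0.0025],
    [0, -0.0108, -0.0047],
    [0, -0.0163, -0.0066],
    [0, -0.022, -0.0084],
    [0, -0.0277, -0.0097],
    [0, -0.0335, -0.0109],
    [0, -0.0393, -0.0117],
    [0, -0.0393, -0.0117]
  ],
  "twist": [0, 0, 0, 0, 0, 0, 0, 0]
}}

```text
t: 15.68
eef_pos: [0.5395, 0.0518, 0.1929]
tool_rot: [179.9, -0.0, 99.6]
wrist_force: [1.2, 2.9, 6.9]
grip_width: 0.0108
grip_force: 35.0
```

```bash
python3 hd.py
```

```text
shaker 0.0839 0.0016 0.1929 grip 0.010821828719665891 34.999051094055176
t 15.6833 p [0.5395 0.0518 0.1929] rot [179.89  -0.01  99.59] F [1.2 2.9 6.9] j [ 25.  29. -46. 104.  24.  57. -22.]
dp [-0.0011 -0.0839  0.0429] tw 0
plate 68 [ 0.0472 -0.0731  0.1842] -39.939706459071196
rod? [[ 0.0856 -0.0307  0.2254]
 [ 0.087  -0.0365  0.2223]
 [ 0.0881 -0.0321  0.2222]
 [ 0.0885 -0.0422  0.2229]]
```

Emit:
{"method": "jog_arm", "body": {
  "dp": [
    [0, -0.0059, -0.0021],
    [0, -0.0118, -0.0023],
    [0, -0.0177, -0.0022],
    [0, -0.0236, -0.0018],
    [0, -0.0295, -0.0012],
    [0, -0.0353, -0.0002],
    [0, -0.0411, 0.0009],
    [0, -0.0411, 0.0009]
  ],
  "twist": [0, 0, 0, 0, 0, 0, 0, 0]
}}

```text
t: 16.4
eef_pos: [0.4963, 0.0448, 0.1903]
tool_rot: [-179.8, -0.0, 99.6]
wrist_force: [-1.3, 4.4, 3.0]
grip_width: 0.0108
grip_force: 35.0
```

```bash
python3 hd.py
```

```text
shaker 0.0401 0.0016 0.1903 grip 0.01075030268073238 35.00194787979126
t 16.4 p [0.4963 0.0448 0.1903] rot [-179.84   -0.03   99.61] F [-1.3  4.4  3. ] j [ 28.  25. -47. 110.  23.  55. -21.]
dp [-0.0013 -0.0401  0.0403] tw 0
plate 90 [ 0.0216 -0.0718  0.1691] -21.851056970939254
rod? [[ 0.0439 -0.0331  0.2181]
 [ 0.0443 -0.0447  0.2201]
 [ 0.0445 -0.0306  0.2196]
 [ 0.0453 -0.0402  0.2199]]
```

Emit:
{"method": "jog_arm", "body": {
  "dp": [
    [0, -0.0057, 0.0015],
    [0, -0.0113, 0.0034],
    [0, -0.0168, 0.0054],
    [0, -0.0222, 0.0078],
    [0, -0.0275, 0.0104],
    [0, -0.0327, 0.0133],
    [0, -0.0377, 0.0164],
    [0, -0.0377, 0.0164]
  ],
  "twist": [0, 0, 0, 0, 0, 0, 0, 0]
}}

```text
t: 17.12
eef_pos: [0.4591, 0.0385, 0.1733]
tool_rot: [-179.8, -0.1, 99.6]
wrist_force: [-0.3, 6.9, -2.5]
grip_width: 0.0109
grip_force: 35.0
```

```bash
python3 hd.py
```

```text
shaker 0.0023 0.0013 0.1733 grip 0.010872745986270036 34.99240279197693
t 17.1167 p [0.4591 0.0385 0.1733] rot [-179.83   -0.06   99.61] F [-0.3  6.9 -2.5] j [ 30.  23. -48. 116.  22.  50. -21.]
dp [-0.0013 -0.0023  0.0233] tw 0
plate 98 [ 0.0017 -0.0725  0.1482] -0.7033790175599604
rod? [[ 0.0057 -0.031   0.2026]
 [ 0.0067 -0.0413  0.2036]
 [ 0.0076 -0.0364  0.203 ]
 [ 0.0086 -0.0309  0.2018]]
```

Emit:
{"method": "jog_arm", "body": {
  "dp": [
    [0, -0.002, 0.002],
    [0, -0.004, 0.0038],
    [0, -0.004, 0.0045],
    [0, -0.004, 0.0045]
  ],
  "twist": [0, 0, 0, 0]
}}

```text
t: 17.5
eef_pos: [0.4567, 0.038, 0.171]
tool_rot: [-179.9, 0.0, 99.6]
wrist_force: [-6.1, 4.3, 19.5]
grip_width: 0.0109
grip_force: 35.0
```

```bash
python3 hd.py
```

```text
shaker -0.0001 0.0013 0.171 grip 0.010911636850744333 35.009586811065674
t 17.5 p [0.4567 0.038  0.171 ] rot [-179.92    0.03   99.6 ] F [-6.1  4.3 19.5] j [ 30.  23. -48. 117.  22.  50. -21.]
dp [-0.0013  0.0001  0.021 ] tw 0
plate 93 [ 0.0002 -0.0731  0.1463] 1.6199805812305084
rod? [[ 0.0034 -0.0423  0.2014]
 [ 0.0044 -0.0371  0.2005]
 [ 0.0053 -0.0317  0.1995]
 [ 0.0057 -0.0448  0.1992]]
```

The bar is seated, pressing on its stop with 19 N. Now I release it, opening moderately and going straight up.

Emit:
{"method": "jog_arm", "body": {
  "dp": [
    [0, 0, -0.003],
    [0, 0, -0.003],
    [0, 0, -0.003],
    [0, 0, -0.003],
    [0, 0, -0.003],
    [0, 0, -0.003]
  ],
  "twist": [0, 0, 0, 0, 0, 0],
  "claw": 0.6
}}

```text
t: 18.05
eef_pos: [0.4573, 0.037, 0.1725]
tool_rot: [-179.9, 0.0, 99.6]
wrist_force: [0.2, 0.0, 0.3]
grip_width: 0.0488
grip_force: 0.0
```

Emit:
{"method": "jog_arm", "body": {
  "dp": [
    [0, 0, -0.01],
    [0, 0, -0.025],
    [0, 0, -0.045],
    [0, 0, -0.075],
    [0, 0, -0.105],
    [0, 0, -0.13],
    [0, 0, -0.13],
    [0, 0, -0.13]
  ],
  "twist": [0, 0, 0, 0, 0, 0, 0, 0]
}}

```text
t: 18.72
eef_pos: [0.4585, 0.0375, 0.3045]
tool_rot: [179.8, 0.1, 99.6]
wrist_force: [-0.5, 0.1, -2.2]
grip_width: 0.0526
grip_force: 0.0
```

```bash
python3 hd.py; python3 rk.py r3;python3 -c "
from h import *
im,d=manip.snapshot('side');cv2.imwrite('pics/fin.png',cv2.resize(im[110:384,120:400,::-1],None,fx=2.1,fy=2.1))
for n in('flask','cylinder','beaker'):
    r=manip.regions_of('side',n)[0];P=pts('side',d,r['region']);print(n,r['conf'],np.round(r['uv'],1),np.median(P,0).round(3))"
```

```text
shaker 0.0016 0.0005 0.3045 grip 0.052635995716911826 0.0
t 18.7167 p [0.4585 0.0375 0.3045] rot [179.83   0.07  99.56] F [-0.5  0.1 -2.2] j [ 37.  12. -53. 107.  11.  65. -11.]
dp [-0.0005 -0.0016  0.1545] tw 0
plate 101 [ 0.0009 -0.0733  0.1462] 0.10985946274813584
rod? [[ 0.0036 -0.0412  0.2004]
 [ 0.0044 -0.0367  0.2001]
 [ 0.0054 -0.031   0.1988]
 [ 0.0057 -0.0449  0.1993]]
shaker 0.0007 0.0004 0.3032 grip 0.05314154428733016 0.0
t 18.7667 p [0.4576 0.0373 0.3032] rot [179.98   0.04  99.56] F [ 0.8 -0.1  0.3] j [ 37.  12. -53. 108.  11.  65. -11.]
dp [-0.1193 -0.0064  0.2152] tw 1.577
side 1301 [[-0.0284 -0.3043  0.1108]
 [-0.0262 -0.3036  0.1125]
 [ 0.0037 -0.2255  0.1326]
 [ 0.031  -0.092   0.1382]
 [ 0.0354 -0.091   0.1388]]
((0.00288546085357666, -0.19681772589683533), (0.21792402863502502, 0.07446061819791794), 87.6353988647461)
rod 0 [nan nan nan]
top 701 [[-0.0293 -0.2999  0.1103]
 [-0.0266 -0.2982  0.1113]
 [ 0.0024 -0.2147  0.1331]
 [ 0.0298 -0.1312  0.1394]
 [ 0.0345 -0.0877  0.1398]]
((0.0020571015775203705, -0.18976595997810364), (0.22463226318359375, 0.0748496726155281), 87.35993194580078)
rod 0 [nan nan nan]
flask 0.97 [197.2 162.6] [0.398 0.306 0.077]
cylinder 0.84 [268.  348.5] [ 0.568 -0.399  0.053]
beaker 0.84 [291.5 258.2] [ 0.665 -0.153  0.07 ]
  return _methods._mean(a, axis=axis, dtype=dtype,
  ret = um.true_divide(
```

View pics/fin.png

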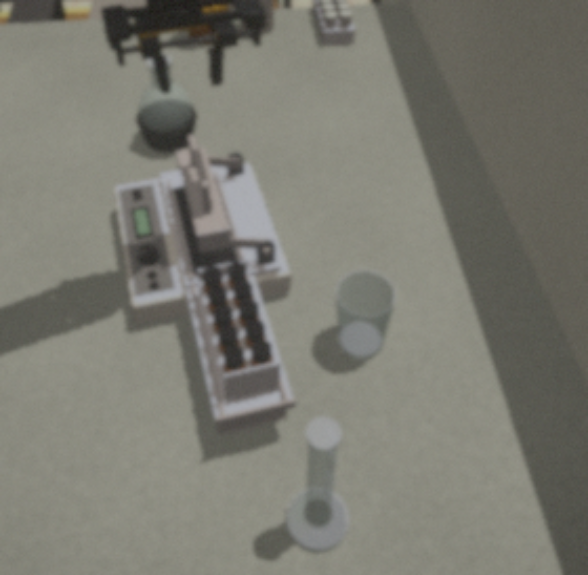

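The final picture shows the bar closed at (205,210), the rack on the ledge at (240,330), the glassware unmoved and the gripper clear above.

```bash
python3 -c "
from station import manip
print(manip.finish_job())"
```

```text
the job is handed in; nothing more can be done
None
```

I handed the job in: at the last look the bar was fully closed, the rack stood on the ledge about 220 mm from the bay's middle, and the glassware had not moved; the handle did slip out of the fingers while I was opening the bar, and it fell open against its stop, but I held it all the way down when closing.

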